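# Lay up two condiment settings from the carousel

### The arm

A 6-joint arm with a two-finger parallel gripper is mounted at the origin on the work surface. World frame = base frame: x ahead of the robot, y to its left, z up, the work surface at z = 0. Lengths are in m, angles in rad, forces in N, time in s.
With the tool pointing down it reaches from about 0.35 to 0.975 m from the base axis. Payload 17.4 kg.
Tool frame: the origin (TCP) lies on the centre line of the jaws, within the pads' length; the fingertips stand 22 mm ahead of it and the grasp point (between the pads) lies 3 mm ahead of it; y points along the fingers, x is the direction in which the jaws open and shut, and the axes are right-handed (so a half turn about y gives the same grasp; the last joint's range is limited). The gripper opens to 85 mm and grips with 20 to 120 N. Pads are 22 mm wide; open, the fingers measure 114 mm over their backs; the gripper's body (76 mm by 85 mm) begins 54 mm behind the grasp point. The pads swing forward as they close: fully open they stand 13 mm farther back than shut.
Start: joints at [1.172, 0.116, 1.442, -0, 1.584, -0.038], TCP at [0.238, 0.632, 0.253] pointing down, gripper open.
Joint ranges: [-2.83, 2.83], [-0.83, 2.19], [0.07, 2.5], [-1.14, 4.28], [0.01, 3], [-2.97, 2.97]. Speed limits (rad/s): [1.89, 1.89, 2.22, 3.14, 3.14, 3.14].

### API

Orientations are given as a unit quaternion [x, y, z, w].
In Python, from station import ctrl gives the robot as it stands.
- The arm moves only by the shell command python3 -m jog 'ROWS'. ROWS is a JSON object of lists of equal length, an entry for each row: "xyz": the shift along the tool's x, y, z in cm, a list of three; "rotation": the turn, a rotation vector about the tool's x, y, z in degrees, a list of three; "hand": the finger opening in cm, from 0 to 8.54. In form: {"xyz": [[x, y, z], ...], "rotation": [[ax, ay, az], ...], "hand": [hand, ...]}. A call has 1 to 8 rows; each row shifts and turns the pose as measured when the row begins, along the tool's axes as they then stand; what a row does not reach is not made up. A row lasts 1/12 s, in which the tool goes at most 41.7 mm and 7.16 degrees, less where a joint would pass 70% of its speed; a pose out of reach is approached as far as the arm can. A call with a gripper value outside its range is refused whole. The fingers move at their own pace and stop on an object; the grip force is fixed at half the most. Time passes only in rows, so rows that do not move let the fingers close. It gives the time, the measured TCP pose, the force and the opening at its end, in the units of the state.
- ctrl.state(): the state, without advancing time (a new reading comes with each control period).
- ctrl.grab_frame(name): name is "scene" or "top" or "wrist"; returns the picture (400x640x3 uint8, red, green, blue); there is no depth.
- ctrl.calibration(name): a dict with "fx", "fy", "cx", "cy" (pixels), "origin" and "attitude" of the camera in the world; the wrist camera has in their place "T_tool_cam" (4x4, takes a point from camera to tool coordinates, whose origin is the TCP and whose axes are the tool frame's). Camera axes: x right, y down, z forward; pixel columns grow to the right and rows downward; lengths in m; the calibration is good to about 2 mm. A picture is of the moment at which its call begins: read the wrist's pose just before it. calibration takes no time and is no camera call.
- ctrl.finish_job(): hands the job in, once; it reports no verdict.
The state is a dict: "t": time; "joint_positions": joint angles; "qd": joint speeds; "effort": joint torques, N m; "tcp_pos": TCP position; "ee_rot": TCP orientation; "contact_force": force on the tool from outside, world axes, zero at the start; "wrist_torque": the same for the moment, N m; "width": finger opening in m.
Only numpy, scipy, OpenCV 4.12 (cv2) and the standard library are available. Lean on these libraries where they do the work, as an engineer would, in place of code of your own. Each camera call takes 0.05 s, during which the arm holds its last target. There are 200 camera calls.

### The job

Lay up two settings from the carousel: on the round steel thali stand the red chilli pot and the green chutney pot and lay the teaspoon flat beside them; on the white plate stand the white sugar pot and the yellow ginger pot. Everything belongs on the flat floor of its own dish, inside the rim, with the pots upright and set down without being dropped or knocked over; the black pot stays standing on the carousel.

Things in the scene. Friction and masses are not known exactly. Their poses are not given: they have to be found in the camera images.
- red_pot_mid (a point): Closed glass pot of chilli: upright cylinder 44 mm across, 62 mm tall, about 120 g, with bright red contents and a bright red lid (top 15 mm) seen from above. The point is its centre, 31 mm above its underside; z is up. It starts on the carousel deck, 85 mm from the axis, one of five pots evenly spaced in any order (56 mm free between neighbours).
- green_pot_mid (a point): Closed glass pot of coriander chutney: upright cylinder 44 mm across, 62 mm tall, about 120 g, with dark green contents and a dark green lid (top 15 mm) seen from above. The point is its centre, 31 mm above its underside; z is up. It starts on the carousel deck, 85 mm from the axis, one of five pots evenly spaced in any order (56 mm free between neighbours).
- white_pot_mid (a point): Closed glass pot of sugar: upright cylinder 44 mm across, 62 mm tall, about 120 g, with white contents and a white lid (top 15 mm) seen from above. The point is its centre, 31 mm above its underside; z is up. It starts on the carousel deck, 85 mm from the axis, one of five pots evenly spaced in any order (56 mm free between neighbours).
- yellow_pot_mid (a point): Closed glass pot of ginger: upright cylinder 44 mm across, 62 mm tall, about 120 g, with yellow contents and a yellow lid (top 15 mm) seen from above. The point is its centre, 31 mm above its underside; z is up. It starts on the carousel deck, 85 mm from the axis, one of five pots evenly spaced in any order (56 mm free between neighbours).
- black_pot_mid (a point): Closed glass pot of nigella seed: upright cylinder 44 mm across, 62 mm tall, about 120 g, with black contents and a black lid (top 15 mm) seen from above. The point is its centre, 31 mm above its underside; z is up. It starts on the carousel deck, 85 mm from the axis, one of five pots evenly spaced in any order (56 mm free between neighbours).
- spoon_grip (a point): Steel teaspoon, 130 mm long, 35 g, lying bowl up on the lid of a closed round tin (steel, brass lid, 116 mm across, 48 mm high). The point is the middle of the level part of its arched handle, a flat bar there 36 long, 11 wide, 5 thick, 10.5 mm above what it lies on. x runs to the bowl (33 mm across, far edge at x = +65 mm; handle's end at -65), y across, z up.
- thali: Round grey steel dining plate (thali) with an upright rim: 235 mm across, rim 17 mm high; its flat floor is 4 mm above the bench and 220 mm across. Loose, 0.5 kg. Origin at the centre of its underside; z up.
- plate: White ceramic plate, 224 mm across, edge 17 mm high; its flat middle is 6 mm above the bench and about 160 mm across, then the sides slope up. Loose, 0.6 kg. Origin at the centre of its underside; z up.
- carousel: Steel condiment carousel fixed to the bench: flat round deck 232 mm across, top 24 mm above the bench, with a wire edge 11 mm above the deck and a central post with a black knob (20 mm across, top 61 mm above the deck). The deck turns stiffly if pushed sideways (about 1 N) and stays where left. Origin on its axis at bench level; z up.
Things that resemble listed ones, but are neither listed nor needed, are in the scene too. What is meant by the part that bears red_pot_mid is not blue, and is the larger of those in its own colour.

How it is judged:
At the end, for the whole second after the job is handed in: Red, green pots stand on the thali floor (<90 mm off its centre), white, yellow on the plate's flat (<62 mm), black on the carousel deck (<98 mm), upright within 0.1 rad, 6 mm in height. Spoon lies level (0.12 rad) on the thali, handle point <90 mm off centre, <19 mm up. All released, still (horizontal distance between each of red_pot_mid, green_pot_mid, spoon_grip and thali below 0.09 m and z of red_pot_mid in the frame of thali between 0.029 and 0.041 m and angle between each of red_pot_mid, green_pot_mid, white_pot_mid, yellow_pot_mid, black_pot_mid's own z axis and vertical below 0.1 rad and linear speed of each of red_pot, green_pot, white_pot, yellow_pot, black_pot, spoon below 0.02 m/s and contact force between the fingers and red_pot below 0.1 N and z of green_pot_mid in the frame of thali between 0.029 and 0.041 m and contact force between the fingers and green_pot below 0.1 N and horizontal distance between each of white_pot_mid, yellow_pot_mid and plate below 0.062 m and z of white_pot_mid in the frame of plate between 0.031 and 0.043 m and contact force between the fingers and white_pot below 0.1 N and z of yellow_pot_mid in the frame of plate between 0.031 and 0.043 m and contact force between the fingers and yellow_pot below 0.1 N and horizontal distance between black_pot_mid and carousel below 0.098 m and z of black_pot_mid in the frame of carousel between 0.049 and 0.061 m and contact force between the fingers and black_pot below 0.1 N and z of spoon_grip in the frame of thali below 0.019 m and angle between spoon_grip's own z axis and vertical below 0.12 rad and contact force between the fingers and spoon below 0.1 N); the robot touches nothing.
It fails at once if a glass pot is knocked over (leans more than 0.6 rad) (angle between any of red_pot_mid, green_pot_mid, white_pot_mid, yellow_pot_mid, black_pot_mid's own z axis and vertical above 0.6 rad).
It fails at once if a glass pot is dropped or thrown (faster than 0.6 m/s with no finger touching it) ((linear speed of red_pot above 0.6 m/s and contact force between the fingers and red_pot below 0.05 N) or (linear speed of green_pot above 0.6 m/s and contact force between the fingers and green_pot below 0.05 N) or (linear speed of white_pot above 0.6 m/s and contact force between the fingers and white_pot below 0.05 N) or (linear speed of yellow_pot above 0.6 m/s and contact force between the fingers and yellow_pot below 0.05 N) or (linear speed of black_pot above 0.6 m/s and contact force between the fingers and black_pot below 0.05 N)).
It also fails if it takes over 134 s, if anything falls off the work surface, if the arm or the gripper's body presses on something with over 40 N, if the wrist force passes 120 N, or if a joint passes its speed limit or range.

## Working session

There is one attempt and no reset: what is moved stays moved. The work goes in short steps, Python scripts to look and compute and a shell command to move; the robot and the scene stay as the last step left them, time stands still between calls to the robot, and variables do not carry over. Pictures are saved under pics/ and viewed, about 12 in all and at most 16, crops included, and the job is handed in when it is done.

```bash
mkdir -p pics; cat > h.py <<'E'
import numpy as np, cv2
from station import ctrl
from scipy.spatial.transform import Rotation as R
def cam(name):
    c=ctrl.calibration(name)
    if 'T_tool_cam' in c:
        s=ctrl.state(); T=np.eye(4); T[:3,:3]=R.from_quat(s['ee_rot']).as_matrix(); T[:3,3]=s['tcp_pos']
        return c,T@np.array(c['T_tool_cam'])
    T=np.eye(4); a=np.array(c['attitude']); T[:3,:3]=a if a.shape==(3,3) else R.from_quat(a).as_matrix(); T[:3,3]=c['origin']
    return c,T
def snap(name,fn):
    c,T=cam(name); im=np.array(ctrl.grab_frame(name)); cv2.imwrite(f'pics/{fn}.png',im[:,:,::-1]); np.save(f'pics/{fn}_T.npy',T); return im
def px2w(name,fn,u,v,z):
    c=ctrl.calibration(name); T=np.load(f'pics/{fn}_T.npy')
    d=T[:3,:3]@np.array([(u-c['cx'])/c['fx'],(v-c['cy'])/c['fy'],1]); o=T[:3,3]
    return (o+d*(z-o[2])/d[2]).round(4)
def togo(p,yaw=None):
    s=ctrl.state(); M=R.from_quat(s['ee_rot']).as_matrix(); return (M.T@(np.array(p)-s['tcp_pos'])*100).round(2)
E
python3 - <<'E'
from h import *
for n in('top','scene','wrist'):
    c=ctrl.calibration(n); print(n,{k:np.array(v).round(3).tolist() for k,v in c.items()})
snap('top','top0');snap('scene','scene0')
s=ctrl.state();print(s); print(R.from_quat(s['ee_rot']).as_matrix().round(3))
E
```

```text
top {'fx': 512.485, 'fy': 512.485, 'cx': 324.836, 'cy': 196.096, 'origin': [0.458, -0.023, 1.348], 'attitude': [-0.706, 0.707, -0.016, 0.032]}
scene {'fx': 421.314, 'fy': 421.314, 'cx': 312.762, 'cy': 197.961, 'origin': [1.264, -0.084, 0.759], 'attitude': [0.685, 0.617, -0.266, -0.281]}
wrist {'fx': 338.773, 'fy': 338.773, 'cx': 317.949, 'cy': 199.053, 'T_tool_cam': [[1.0, -0.001, 0.001, 0.001], [-0.001, -0.324, 0.946, -0.122], [-0.0, -0.946, -0.324, 0.083], [0.0, 0.0, 0.0, 1.0]]}
{'t': 0.1, 'joint_positions': array([ 1.17220047e+00,  1.16457924e-01,  1.44216827e+00,  1.12507034e-05,
        1.58400380e+00, -3.78277559e-02]), 'qd': array([-0.0011741 , -0.00124751, -0.00203903,  0.00121156, -0.00060963,
        0.00129103]), 'effort': array([ 1.13457987e-03, -7.33671570e+01, -6.33786392e+01,  9.43361101e-06,
        5.32568534e-03,  3.13027283e-05]), 'tcp_pos': array([0.23824044, 0.63141323, 0.25264131]), 'ee_rot': array([ 0.58178472,  0.40187225, -0.40249518, -0.58139734]), 'contact_force': array([-0.54659955,  0.42190916, -0.4332699 ]), 'wrist_torque': array([ 0.07172941,  0.00506416, -0.0160616 ]), 'width': 0.0857254940471653}
[[ 0.353 -0.    -0.936]
 [ 0.936 -0.001  0.353]
 [-0.001 -1.     0.   ]]
```

View pics/top0.png

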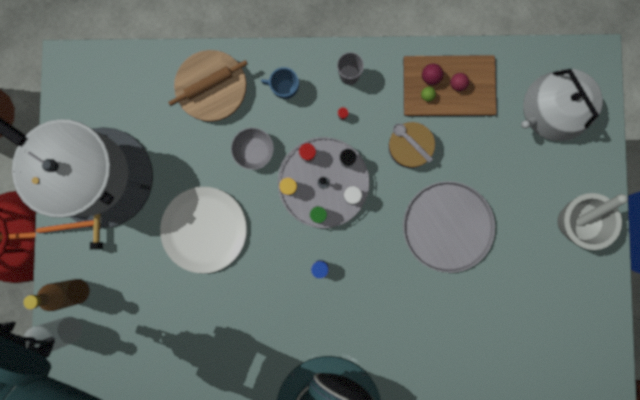

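View pics/scene0.png

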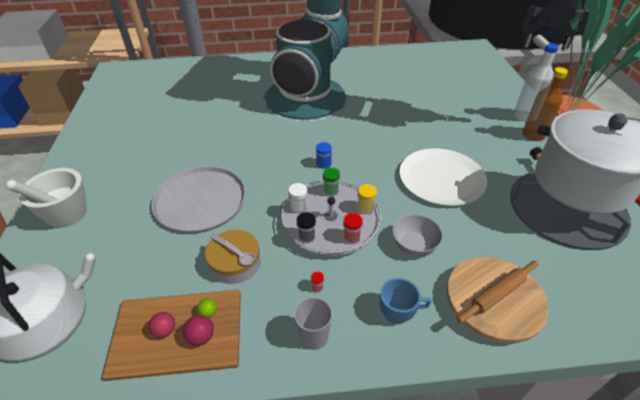

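```bash
python3 - <<'E'
from h import *
im=cv2.imread('pics/top0.png')
cv2.imwrite('pics/c1.png',cv2.resize(im[110:250,270:450],None,fx=4.4,fy=4.2,interpolation=cv2.INTER_CUBIC))
hsv=cv2.cvtColor(im,cv2.COLOR_BGR2HSV)
for n,g,(u0,v0) in(('thali',0,(450,227)),('plate',0,(204,230)),('car',0,(325,183))):
    print(n,px2w('top','top0',u0,v0,.015))
H=.086
for n,(u,v) in dict(red=(308,152),black=(348,157),white=(352,195),green=(319,214),yellow=(288,186)).items(): print(n,px2w('top','top0',u,v,H))
E
```

```text
thali [ 0.4672 -0.3158  0.015 ]
plate [0.4603 0.3231 0.015 ]
car [0.5824 0.007  0.015 ]
red [0.6533 0.0475 0.086 ]
black [ 0.6403 -0.0518  0.086 ]
white [ 0.5458 -0.0612  0.086 ]
green [0.4992 0.0202 0.086 ]
yellow [0.5687 0.097  0.086 ]
```

View pics/c1.png

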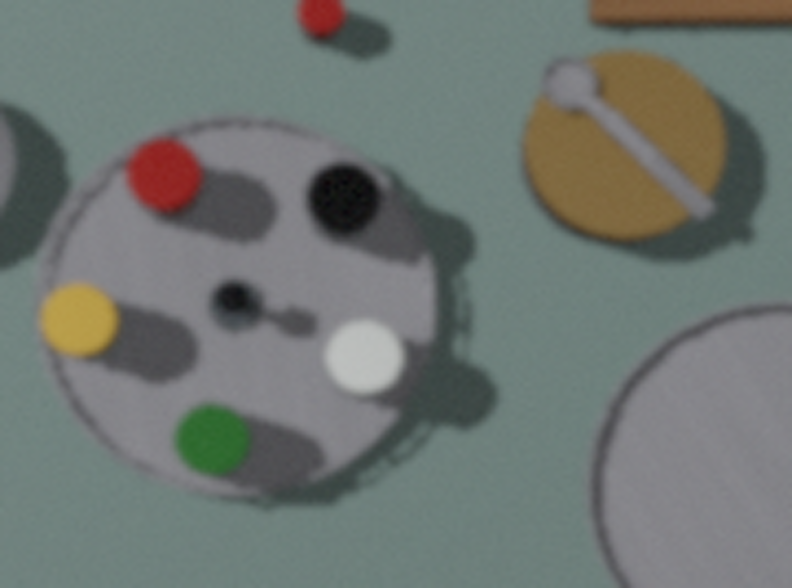

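```bash
python3 - <<'E'
from h import *
from scipy.optimize import least_squares as ls
H=.086
P=np.array([px2w('top','top0',u,v,H)[:2] for u,v in [(307.3,151.9),(348.2,157.4),(353,195),(318.4,214.8),(288,186.2)]])
f=lambda q:(P-np.array([[q[0]+.085*np.cos(q[2]-k*2*np.pi/5),q[1]+.085*np.sin(q[2]-k*2*np.pi/5)] for k in range(5)])).ravel()
r=ls(f,[.58,0,.5]);print(r.x,(r.fun.reshape(5,2)*1000).round(1)); print((P-r.fun.reshape(5,2)).round(4))
print('bowl,end',px2w('top','top0',400,130,.055),px2w('top','top0',430.5,160.2,.057),'tin',px2w('top','top0',412,145,.048))
def proj(n,p):
    c,T=cam(n);q=T[:3,:3].T@(np.array(p)-T[:3,3]);return (c['fx']*q[0]/q[2]+c['cx'],c['fy']*q[1]/q[2]+c['cy'])
for p in([.238,.632,.253],[.238,.632,0]):print(proj('top',p),proj('scene',p))
# bottle cap triangulate
for z in(.1,.15,.2,.25,.3): print(z,px2w('top','top0',30,302,z),px2w('scene','scene0',560,73,z))
im=cv2.imread('pics/top0.png')
for z in(.1,.2,.3):print('pot lid',px2w('top','top0',50,165,z),px2w('scene','scene0',618,121,z))
snap('wrist','w0')
E
```

```text
[0.5808     0.01038    0.47566287] [[-2.9 -0.1]
 [-1.9 -2.8]
 [ 3.3  1.8]
 [ 0.4 -1.6]
 [ 1.1  2.7]]
[[ 0.6564  0.0493]
 [ 0.6412 -0.0495]
 [ 0.5425 -0.0655]
 [ 0.4968  0.0233]
 [ 0.5671  0.0943]]
bowl,end [ 0.7133 -0.1849  0.055 ] [ 0.6354 -0.2606  0.057 ] tin [ 0.6758 -0.2159  0.048 ]
(np.float64(29.577551034798887), np.float64(334.59777412817425)) (np.float64(545.9935044198204), np.float64(43.86359591002318))
(np.float64(87.19600494457498), np.float64(315.0823094559344)) (np.float64(515.7358325328004), np.float64(123.22961426237099))
0.1 [0.2855 0.7254 0.1   ] [0.129  0.7917 0.1   ]
0.15 [0.2924 0.6955 0.15  ] [0.2151 0.7252 0.15  ]
0.2 [0.2994 0.6655 0.2   ] [0.3012 0.6587 0.2   ]
0.25 [0.3063 0.6355 0.25  ] [0.3874 0.5922 0.25  ]
0.3 [0.3132 0.6055 0.3   ] [0.4735 0.5258 0.3   ]
pot lid [0.6218 0.6878 0.1   ] [0.3966 0.8102 0.1   ]
pot lid [0.6087 0.6309 0.2   ] [0.5283 0.6744 0.2   ]
pot lid [0.5956 0.5739 0.3   ] [0.6599 0.5387 0.3   ]
```

View pics/w0.png

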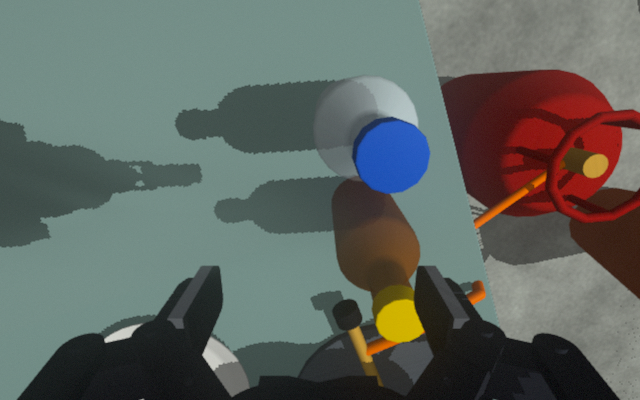

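```bash
python3 -m jog '{"xyz":[[0,-3,0],[0,-3,0],[0,-3,0],[0,-3,0],[0,-1,0],[0,0,0],[0,0,0],[0,0,0]],"rotation":[[0,0,0],[0,0,0],[0,0,0],[0,0,0],[0,7,0],[0,7,0],[0,7,0],[0,7,0]],"hand":[8.5,8.5,8.5,8.5,8.5,8.5,8.5,8.5]}'
python3 -m jog '{"xyz":[[0,0,0],[0,0,0],[0,0,0],[0,0,0],[0,0,0],[0,0,0],[0,0,0],[0,0,0]],"rotation":[[0,7,0],[0,7,0],[0,7,0],[0,7,0],[0,7,0],[0,7,0],[0,7,0],[0,0,0]],"hand":[2.5,2.5,2.5,2.5,2.5,2.5,2.5,2.5]}'
cat > g.py <<'E'
import sys
from h import *
s=ctrl.state();M=R.from_quat(s['ee_rot']).as_matrix()
print('t',round(s['t'],2),'tcp',s['tcp_pos'].round(4),'yaw x',np.degrees(np.arctan2(M[1,0],M[0,0])).round(2),'tilt',M[:2,1].round(4),'w',round(s['width'],4),'F',s['contact_force'].round(1),'q6',s['joint_positions'][5].round(2))
if len(sys.argv)>3: print('togo cm',togo([float(a) for a in sys.argv[1:4]]))
E
python3 g.py .68 -.217 .2
```

```text
t: 0.82
tcp_pos: [0.238, 0.6309, 0.3858]
ee_rot: [0.664, 0.245, -0.248, -0.661]
contact_force: [-1.5, -0.1, 0.6]
width: 0.0852
t: 1.48
tcp_pos: [0.238, 0.6309, 0.3839]
ee_rot: [0.708, -0.061, 0.059, -0.701]
contact_force: [-0.2, -0.3, -0.4]
width: 0.0252
t 1.48 tcp [0.238  0.6309 0.3839] yaw x -9.7 tilt [-0.0037 -0.0089] w 0.0252 F [-0.2 -0.3 -0.4] q6 1.34
togo cm [ 57.89  18.98 -75.95]
```

```bash
python3 -m jog '{"xyz":[[0,0,0],[0,0,0],[0,0,0],[0,0,0],[0,0,0],[3.8,0,-1.2],[3.8,0,-1.2],[3.8,0,-1.2]],"rotation":[[0.5,7.06,0],[0,7.06,0],[0,7.06,0],[0,7.06,0],[0,7.06,0],[0,0,0],[0,0,0],[0,0,0]],"hand":[2.5,2.5,2.5,2.5,2.5,2.5,2.5,2.5]}'
python3 -m jog '{"xyz":[[3.8,0,-1.2],[3.8,0,-1.2],[3.8,0,-1.2],[3.8,0,-1.2],[3.8,0,-1.2],[3.8,0,-1.2],[3.8,0,-1.2],[3.8,0,-1.2]],"rotation":[[0,0,0],[0,0,0],[0,0,0],[0,0,0],[0,0,0],[0,0,0],[0,0,0],[0,0,0]],"hand":[2.5,2.5,2.5,2.5,2.5,2.5,2.5,2.5]}'
python3 -m jog '{"xyz":[[3.8,1,-1.2],[3.8,1,-1.2],[3.8,1,-1.2],[3.8,1,-1.2],[3.8,1,-1.2],[3.8,1,-1.2],[3.8,1,-1.2],[3.8,1,-1.2]],"rotation":[[0,0,0],[0,0,0],[0,0,0],[0,0,0],[0,0,0],[0,0,0],[0,0,0],[0,0,0]],"hand":[2.5,2.5,2.5,2.5,2.5,2.5,2.5,2.5]}'
python3 g.py .68 -.217 .2
```

```text
t: 2.15
tcp_pos: [0.2918, 0.5268, 0.3786]
ee_rot: [0.658, -0.267, 0.265, -0.652]
contact_force: [1.4, 0.2, 0.4]
width: 0.0248
t: 2.82
tcp_pos: [0.4504, 0.2346, 0.3786]
ee_rot: [0.663, -0.253, 0.251, -0.658]
contact_force: [0.5, 1.3, 0.3]
width: 0.0252
t: 3.48
tcp_pos: [0.6167, -0.0444, 0.3023]
ee_rot: [0.667, -0.238, 0.24, -0.664]
contact_force: [1.0, 0.3, -0.4]
width: 0.0251
t 3.48 tcp [ 0.6167 -0.0444  0.3023] yaw x -39.56 tilt [ 0.0015 -0.0046] w 0.0251 F [ 1.   0.3 -0.4] q6 0.58
togo cm [15.83 10.32 -9.25]
```

```bash
python3 -m jog '{"xyz":[[0,0,0],[3.35,2,-1.5],[3.35,2,-1.5],[3.35,2,-1.5],[3.35,2,-1.5],[3.35,2,-1.5],[0,0,0],[0,0,0]],"rotation":[[0,6.2,0],[0,0,0],[0,0,0],[0,0,0],[0,0,0],[0,0,0],[0,0,0],[0,0,0]],"hand":[2.5,2.5,2.5,2.5,2.5,2.5,2.5,2.5]}'
python3 g.py .68 -.217 .2; python3 -c "
from h import *
snap('wrist','w1')"
```

```text
t: 4.15
tcp_pos: [0.6814, -0.2234, 0.1978]
ee_rot: [0.657, -0.267, 0.265, -0.653]
contact_force: [-0.2, 0.3, 1.4]
width: 0.0252
t 4.15 tcp [ 0.6814 -0.2234  0.1978] yaw x -44.25 tilt [-0.0041 -0.0034] w 0.0252 F [-0.2  0.3  1.4] q6 0.42
togo cm [-0.55 -0.22  0.36]
```

View pics/w1.png

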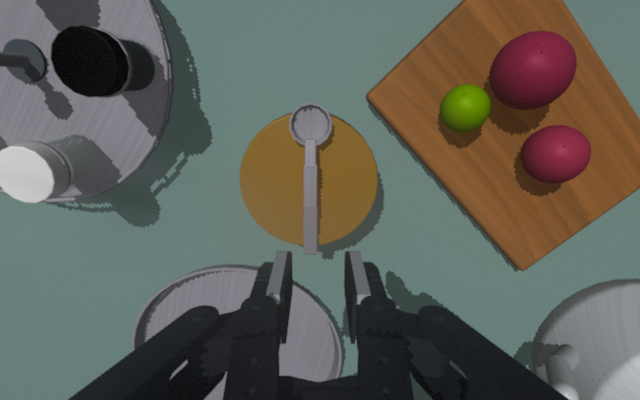

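```bash
python3 - <<'E'
from h import *
a=px2w('wrist','w1',310,186,.061);b=px2w('wrist','w1',310.5,145,.058);e=px2w('wrist','w1',309.5,248,.053);bt=px2w('wrist','w1',311,104,.053)
print(a,b,e,bt,np.linalg.norm(bt-e),'mid',(bt+e)/2,'ang',np.degrees(np.arctan2(*(bt-e)[[1,0]])))
print('togo',togo([a[0],a[1],.11]))
print('black',px2w('wrist','w1',88,61,.086),'white',px2w('wrist','w1',28,172,.086))
E
```

```text
[ 0.6809 -0.2139  0.061 ] [ 0.7037 -0.1913  0.058 ] [ 0.6388 -0.2555  0.053 ] [ 0.7252 -0.1699  0.053 ] 0.12162368190447116 mid [ 0.682  -0.2127  0.053 ] ang 44.733509923941625
togo [-0.65  8.73  0.7 ]
black [ 0.6438 -0.0507  0.086 ] white [ 0.5507 -0.0619  0.086 ]
```

```bash
python3 -m jog '{"xyz":[[-0.65,0,0.7],[0,3,0],[0,3,0],[0,2.7,0],[0,1.5,0],[0,0.5,0],[0,0,0]],"rotation":[[0,1,0],[0,0,0],[0,0,0],[0,0,0],[0,0,0],[0,0,0],[0,0,0]],"hand":[2.5,2.5,2.5,2.5,2.5,2.5,2.5]}'
python3 g.py .681 -.214 .075; python3 -c "
from h import *
im=snap('wrist','w2')
cv2.imwrite('pics/w2c.png',cv2.resize(im[180:400,190:450,::-1],None,fx=2.5,fy=2.5))"
```

```text
t: 4.78
tcp_pos: [0.6825, -0.208, 0.0947]
ee_rot: [0.656, -0.264, 0.269, -0.654]
contact_force: [0.2, 0.1, 0.4]
width: 0.0244
t 4.78 tcp [ 0.6825 -0.208   0.0947] yaw x -44.24 tilt [ 0.0045 -0.006 ] w 0.0244 F [0.2 0.1 0.4] q6 0.44
togo cm [ 0.3   1.97 -0.53]
```

View pics/w2c.png

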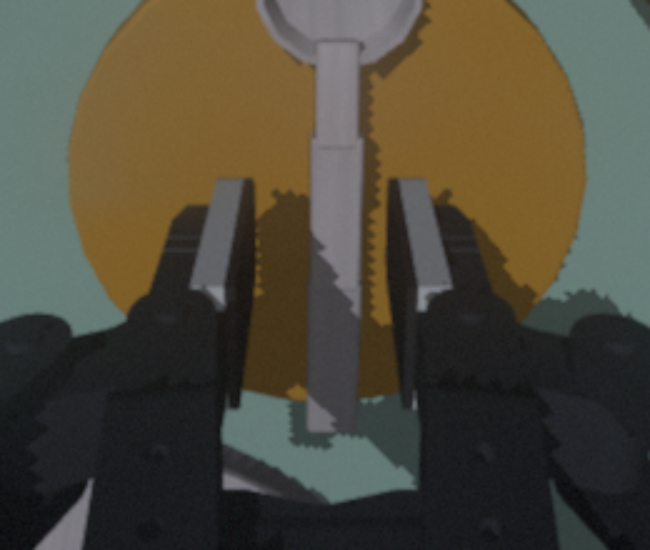

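```bash
python3 -m jog '{"xyz":[[0.3,0,-0.5],[0,1,0],[0,0.5,0],[0,0,0]],"rotation":[[0,0,0],[0,0,0],[0,0,0],[0,0,0]],"hand":[2.5,2.5,2.5,2.5]}'
python3 -m jog '{"xyz":[[0,0.3,0],[0,0,0]],"rotation":[[0,0,0],[0,0,0]],"hand":[2.5,2.5]}'
python3 g.py .681 -.214 .073
```

```text
t: 5.17
tcp_pos: [0.6834, -0.2149, 0.0854]
ee_rot: [0.656, -0.261, 0.271, -0.654]
contact_force: [-0.5, 0.4, -0.2]
width: 0.025
t: 5.33
tcp_pos: [0.6836, -0.2152, 0.0825]
ee_rot: [0.656, -0.261, 0.271, -0.654]
contact_force: [1.0, -0.6, -0.4]
width: 0.0251
t 5.33 tcp [ 0.6836 -0.2152  0.0825] yaw x -44.19 tilt [ 0.0127 -0.0089] w 0.0251 F [ 1.  -0.6 -0.4] q6 0.43
togo cm [-0.28  0.95 -0.1 ]
```

```bash
python3 -m jog '{"xyz":[[-0.25,0,0],[0,0.4,0],[0,0.2,0],[0,0,0]],"rotation":[[0,0,0.9],[0,0,0],[0,0,0],[0,0,0]],"hand":[2.5,2.5,2.5,2.5]}'
python3 g.py .681 -.214 .073
```

```text
t: 5.67
tcp_pos: [0.6818, -0.2133, 0.0764]
ee_rot: [-0.654, 0.266, -0.266, 0.656]
contact_force: [0.3, 0.4, -0.0]
width: 0.025
t 5.67 tcp [ 0.6818 -0.2133  0.0764] yaw x -44.2 tilt [0.0006 0.0033] w 0.025 F [ 0.3  0.4 -0. ] q6 0.43
togo cm [-0.01  0.34 -0.1 ]
```

Down a little more, close, look at force.

```bash
python3 -m jog '{"xyz":[[0,0.25,0],[0,0,0],[0,0,0],[0,0,0],[0,0,0],[0,0,0],[0,0,0]],"rotation":[[0,0,0],[0,0,0],[0,0,0],[0,0,0],[0,0,0],[0,0,0],[0,0,0]],"hand":[2.5,0.6,0.6,0.6,0.6,0.6,0.6]}'
python3 g.py; python3 -m jog '{"xyz":[[0,-0.3,0],[0,-0.7,0],[0,-2,0],[0,-3,0],[0,-3,0],[0,0,0]],"rotation":[[0,0,0],[0,0,0],[0,0,0],[0,0,0],[0,0,0],[0,0,0]],"hand":[0.6,0.6,0.6,0.6,0.6,0.6]}'
python3 g.py .432 -.281 .16; python3 -c "
from h import *
im=snap('wrist','w3')
cv2.imwrite('pics/w3c.png',im[:,:,::-1])"
```

```text
t: 6.25
tcp_pos: [0.6819, -0.2133, 0.0738]
ee_rot: [-0.654, 0.266, -0.266, 0.656]
contact_force: [0.6, 0.2, -1.0]
width: 0.0089
t 6.25 tcp [ 0.6819 -0.2133  0.0738] yaw x -44.19 tilt [0.0009 0.0031] w 0.0089 F [ 0.6  0.2 -1. ] q6 0.43
t: 6.75
tcp_pos: [0.6808, -0.2132, 0.1673]
ee_rot: [-0.654, 0.268, -0.264, 0.656]
contact_force: [0.7, -0.3, 0.9]
width: 0.0085
t 6.75 tcp [ 0.6808 -0.2132  0.1673] yaw x -44.19 tilt [-0.0029  0.0044] w 0.0085 F [ 0.7 -0.3  0.9] q6 0.43
togo cm [-13.11   0.77 -22.2 ]
```

View pics/w3c.png

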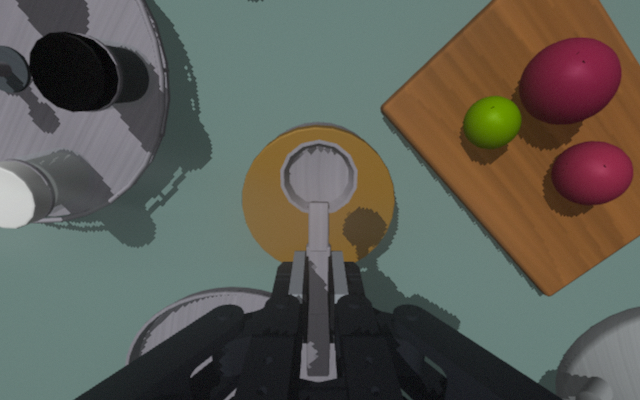

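```bash
python3 -m jog '{"xyz":[[-1.9,0,-3.2],[-1.9,0,-3.2],[-1.9,0,-3.2],[-1.9,0,-3.2],[-1.9,0,-3.2],[-1.9,0,-3.2],[-1.7,0,-3],[0,0,0]],"rotation":[[0,0,0],[0,0,0],[0,0,0],[0,0,0],[0,0,0],[0,0,0],[0,0,0],[0,0,0]],"hand":[0.6,0.6,0.6,0.6,0.6,0.6,0.6,0.6]}'
python3 g.py .432 -.281 .05
```

```text
t: 7.47
tcp_pos: [0.4212, -0.2807, 0.1598]
ee_rot: [-0.655, 0.269, -0.26, 0.657]
contact_force: [0.1, 0.7, 0.3]
width: 0.0087
t 7.47 tcp [ 0.4212 -0.2807  0.1598] yaw x -43.95 tilt [-0.0097  0.0074] w 0.0087 F [0.1 0.7 0.3] q6 0.13
togo cm [ 0.93 10.97  0.74]
```

```bash
python3 -m jog '{"xyz":[[0.9,0,0.7],[0,3,0],[0,3,0],[0,3,0],[0,1.2,0],[0,0.5,0],[0,0,0]],"rotation":[[0,0,-0.7],[0,0,0],[0,0,0],[0,0,0],[0,0,0],[0,0,0],[0,0,0]],"hand":[0.6,0.6,0.6,0.6,0.6,0.6,0.6]}'
python3 g.py .432 -.281 .03
```

```text
t: 8.05
tcp_pos: [0.4369, -0.2825, 0.0488]
ee_rot: [0.656, -0.263, 0.268, -0.654]
contact_force: [-0.3, -0.3, 0.7]
width: 0.0088
t 8.05 tcp [ 0.4369 -0.2825  0.0488] yaw x -44.06 tilt [ 0.0054 -0.0052] w 0.0088 F [-0.3 -0.3  0.7] q6 0.15
togo cm [-0.46  1.88 -0.23]
```

```bash
python3 -m jog '{"xyz":[[-0.2,0.8,0],[0,0.5,0],[0,0.3,0],[0,0.1,0],[0,0,0]],"rotation":[[0,0,0.4],[0,0,0],[0,0,0],[0,0,0],[0,0,0]],"hand":[0.6,0.6,0.6,0.6,0.6]}'
python3 g.py .432 -.281 .03
python3 -m jog '{"xyz":[[0,0.1,0],[0,0,0]],"rotation":[[0,0,0],[0,0,0]],"hand":[0.6,0.6]}'
```

```text
t: 8.47
tcp_pos: [0.438, -0.2814, 0.0328]
ee_rot: [0.656, -0.264, 0.266, -0.655]
contact_force: [-0.4, 0.3, -0.6]
width: 0.0091
t 8.47 tcp [ 0.438  -0.2814  0.0328] yaw x -43.99 tilt [ 0.0029 -0.0019] w 0.0091 F [-0.4  0.3 -0.6] q6 0.15
togo cm [-0.46  0.28 -0.39]
t: 8.63
tcp_pos: [0.4383, -0.2817, 0.0326]
ee_rot: [0.656, -0.263, 0.267, -0.655]
contact_force: [0.7, -0.1, -0.1]
width: 0.0085
```

```bash
python3 -m jog '{"xyz":[[0,0.2,0],[0,0.1,0],[0,0,0]],"rotation":[[0,0,0],[0,0,0],[0,0,0]],"hand":[0.6,0.6,0.6]}'
python3 -m jog '{"xyz":[[0,0.1,0],[0,0,0]],"rotation":[[0,0,0],[0,0,0]],"hand":[0.6,0.6]}'
```

```text
t: 8.88
tcp_pos: [0.4386, -0.282, 0.0303]
ee_rot: [0.656, -0.263, 0.267, -0.655]
contact_force: [0.8, 0.4, -0.2]
width: 0.0087
t: 9.05
tcp_pos: [0.4389, -0.2823, 0.0302]
ee_rot: [0.656, -0.262, 0.267, -0.655]
contact_force: [-0.4, 0.3, -0.2]
width: 0.0084
```

```bash
python3 -m jog '{"xyz":[[0,0,0],[0,0,0],[0,0,0],[0,-2,0],[0,-4,0],[0,-4,0],[0,-4,0],[0,-4,0]],"rotation":[[0,0,0],[0,0,0],[0,0,0],[0,0,0],[0,0,0],[0,0,0],[0,0,0],[0,0,0]],"hand":[2.5,2.5,2.5,2.5,2.5,2.5,4.5,6.5]}'
python3 -m jog '{"xyz":[[0,0,0],[0,0,0],[0,0,0],[0,0,0],[0,0,0],[0,0,0],[0,0,0]],"rotation":[[0,-7.1,0],[0,-7.1,0],[0,-7.1,0],[0,-7.1,0],[0,-7.1,0],[0,-7.1,0],[0,0,0]],"hand":[6.5,6.5,6.5,6.5,6.5,6.5,6.5]}'
python3 g.py .499 .022 .2; python3 -c "
from h import *
snap('wrist','w4')"
```

```text
t: 9.72
tcp_pos: [0.4344, -0.2792, 0.2063]
ee_rot: [-0.655, 0.268, -0.262, 0.656]
contact_force: [0.9, -0.6, 0.0]
width: 0.0482
t: 10.3
tcp_pos: [0.4367, -0.2808, 0.2189]
ee_rot: [0.708, -0.002, 0.006, -0.706]
contact_force: [0.6, -0.5, -0.2]
width: 0.065
t 10.3 tcp [ 0.4367 -0.2808  0.2189] yaw x -0.61 tilt [ 0.0053 -0.0036] w 0.065 F [ 0.6 -0.5 -0.2] q6 -0.61
togo cm [ 5.9   1.81 30.35]
```

View pics/w4.png

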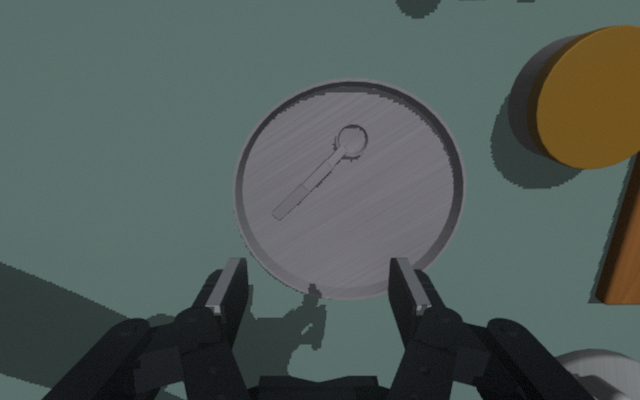

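```bash
python3 - <<'E'
from h import *
pts=[px2w('wrist','w4',u,v,.017) for u,v in((235,190),(465,185),(350,79),(345,300))]
print(pts,(pts[0]+pts[1])[:2]/2,(pts[2]+pts[3])[:2]/2,'grip',px2w('wrist','w4',320,172,.017))
E
```

```text
[array([ 0.3551, -0.2969,  0.017 ]), array([ 0.5847, -0.2946,  0.017 ]), array([ 0.4679, -0.1936,  0.017 ]), array([ 0.4669, -0.4282,  0.017 ])] [ 0.4699  -0.29575] [ 0.4674 -0.3109] grip [ 0.4401 -0.2795  0.017 ]
```

```bash
python3 -m jog '{"xyz":[[1.5,-0.2,3.4],[1.5,-0.2,3.4],[1.5,-0.2,3.4],[1.5,-0.2,3.4],[1.5,-0.2,3.4],[1.5,-0.2,3.4],[1.5,-0.2,3.4],[1.5,-0.2,3.4]],"rotation":[[0,0,0.4],[0,0,0],[0,0,0],[0,0,0],[0,0,0],[0,0,0],[0,0,0],[0,0,0]],"hand":[6.5,6.5,6.5,6.5,6.5,6.5,6.5,6.5]}'
python3 -m jog '{"xyz":[[0,0,0]],"rotation":[[0,0,0]],"hand":[6.5]}'
python3 g.py .499 .022 .2; python3 -c "
from h import *
snap('wrist','w5')"
```

```text
t: 11.02
tcp_pos: [0.569, -0.0079, 0.2332]
ee_rot: [0.708, -0.027, 0.025, -0.705]
contact_force: [-0.4, -1.5, 0.6]
width: 0.065
t: 11.1
tcp_pos: [0.5708, -0.0031, 0.2331]
ee_rot: [0.708, -0.027, 0.025, -0.705]
contact_force: [1.2, -0.3, -0.1]
width: 0.0652
t 11.1 tcp [ 0.5708 -0.0031  0.2331] yaw x -4.26 tilt [-0.0025 -0.0034] w 0.0652 F [ 1.2 -0.3 -0.1] q6 0.03
togo cm [-7.34  3.32  1.98]
```

View pics/w5.png

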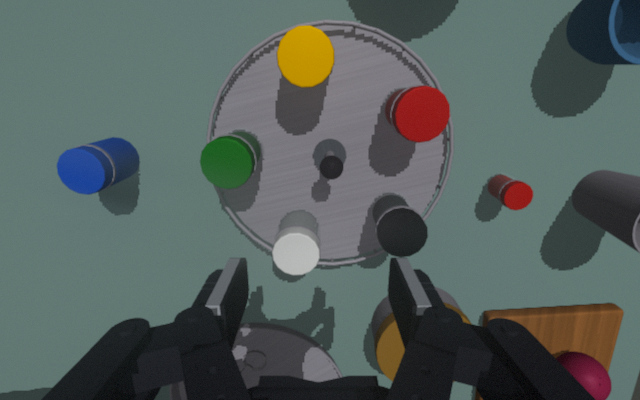

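```bash
python3 - <<'E'
from h import *
from scipy.optimize import least_squares as ls
P=np.array([px2w('wrist','w5',u,v,.086)[:2] for u,v in [(421,113),(402,232),(296,254),(227,162),(306,56)]])
f=lambda q:(P-np.array([[q[0]+.085*np.cos(q[2]-k*2*np.pi/5),q[1]+.085*np.sin(q[2]-k*2*np.pi/5)] for k in range(5)])).ravel()
r=ls(f,[.58,0,.5]);print(r.x,(r.fun.reshape(5,2)*1000).round(1)); print((P-r.fun.reshape(5,2)).round(4))
print('knob',px2w('wrist','w5',331,167,.085)); print(P)
E
```

```text
[0.58218    0.01446    0.47814746] [[-3.  -0.4]
 [-2.1 -1.2]
 [ 2.7  0.6]
 [ 1.1 -1. ]
 [ 1.4  1.9]]
[[ 0.6576  0.0536]
 [ 0.6427 -0.0452]
 [ 0.5441 -0.0615]
 [ 0.4981  0.0272]
 [ 0.5683  0.0983]]
knob [0.5828 0.0155 0.085 ]
[[ 0.6546  0.0532]
 [ 0.6406 -0.0464]
 [ 0.5468 -0.0609]
 [ 0.4992  0.0262]
 [ 0.5697  0.1002]]
```

```bash
python3 -m jog '{"xyz":[[0,0,0],[-3.6,0,1.3],[-3.6,0,1.3],[0,2,0],[0,3,0],[0,3,0],[0,1,0],[0,0,0]],"rotation":[[0,-4.2,0],[0,0,0],[0,0,0],[0,0,0],[0,0,0],[0,0,0],[0,0,0],[0,0,0]],"hand":[6.5,6.5,6.5,6.5,6.5,6.5,6.5,6.5]}'
python3 g.py .499 .025 .067
```

```text
t: 11.82
tcp_pos: [0.4932, 0.0176, 0.1389]
ee_rot: [0.709, -0.012, 0.009, -0.705]
contact_force: [0.0, 0.9, -0.3]
width: 0.0649
t 11.82 tcp [0.4932 0.0176 0.1389] yaw x -1.66 tilt [-0.0042 -0.0059] w 0.0649 F [ 0.   0.9 -0.3] q6 0.02
togo cm [0.59 7.18 0.79]
```

```bash
python3 -m jog '{"xyz":[[0.6,0,0.7],[0,2,0],[0,2.5,0],[0,1.5,0],[0,0.8,0],[0,0,0]],"rotation":[[0.3,-1.6,-0.2],[0,0,0],[0,0,0],[0,0,0],[0,0,0],[0,0,0]],"hand":[6.5,6.5,6.5,6.5,6.5,6.5]}'
python3 g.py .499 .025 .067
python3 -m jog '{"xyz":[[0,0,0],[0,0,0],[0,0,0],[0,0,0],[0,0,0],[0,0,0]],"rotation":[[0,0,0],[0,0,0],[0,0,0],[0,0,0],[0,0,0],[0,0,0]],"hand":[3.5,3.5,3.5,3.5,3.5,3.5]}'
python3 g.py
```

```text
t: 12.32
tcp_pos: [0.5057, 0.0244, 0.0774]
ee_rot: [-0.707, -0.003, -0.004, 0.707]
contact_force: [0.2, 0.3, -0.1]
width: 0.0646
t 12.32 tcp [0.5057 0.0244 0.0774] yaw x -0.12 tilt [0.0098 0.0009] w 0.0646 F [ 0.2  0.3 -0.1] q6 -0.0
togo cm [-0.68  1.03  0.06]
t: 12.82
tcp_pos: [0.5087, 0.0246, 0.0834]
ee_rot: [-0.707, -0.005, -0.006, 0.708]
contact_force: [0.7, 1.2, -1.6]
width: 0.0425
t 12.82 tcp [0.5087 0.0246 0.0834] yaw x -0.1 tilt [0.016  0.0012] w 0.0425 F [ 0.7  1.2 -1.6] q6 -0.0
```

```bash
python3 -m jog '{"xyz":[[0,-0.5,0],[0,-1,0],[0,-2.5,0],[0,-3,0],[0,-3,0],[0,-1,0],[0,0,0]],"rotation":[[0,0,0],[0,0,0.5],[0,0,0.4],[0,0,0],[0,0,0],[0,0,0],[0,0,0]],"hand":[3.5,3.5,3.5,3.5,3.5,3.5,3.5]}'
python3 g.py .459 -.371 .19
python3 -c "
from h import *
snap('wrist','w6')"
```

```text
t: 13.4
tcp_pos: [0.5069, 0.0244, 0.1987]
ee_rot: [-0.707, 0.002, 0.001, 0.708]
contact_force: [-0.0, 0.5, -0.8]
width: 0.0424
t 13.4 tcp [0.5069 0.0244 0.1987] yaw x -0.1 tilt [-0.0033  0.0013] w 0.0424 F [-0.   0.5 -0.8] q6 -0.0
togo cm [ -4.71   0.84 -39.55]
```

View pics/w6.png

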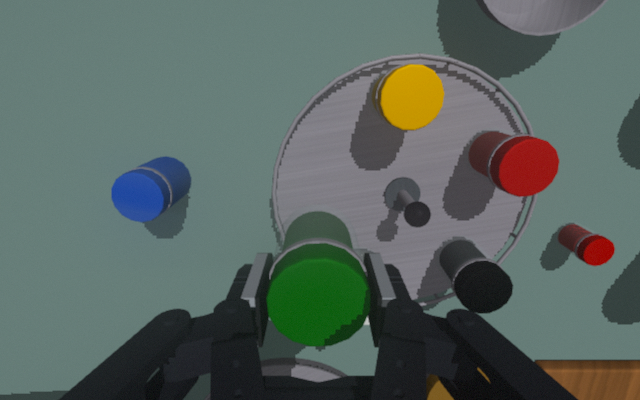

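```bash
python3 -m jog '{"xyz":[[-0.4,0,-2],[-0.5,0,-3.5],[-0.5,0,-3.5],[-0.5,0,-3.5],[-0.5,0,-3.5],[-0.5,0,-3.5],[-0.5,0,-3.5],[-0.5,0,-3.5]],"rotation":[[0,0,0],[0,0,0],[0,0,0],[0,0,0],[0,0,0],[0,0,0],[0,0,0],[0,0,0]],"hand":[3.5,3.5,3.5,3.5,3.5,3.5,3.5,3.5]}'
python3 -m jog '{"xyz":[[-0.3,0,-3.5],[-0.3,0,-3.5],[-0.1,0,-3],[0,0,-1],[0,0,0],[0,0,0]],"rotation":[[0,0,0],[0,0,0],[0,0,0],[0,0,0],[0,0,0],[0,0,0]],"hand":[3.5,3.5,3.5,3.5,3.5,3.5]}'
python3 g.py .459 -.371 .0634
```

```text
t: 14.12
tcp_pos: [0.463, -0.2446, 0.1835]
ee_rot: [-0.705, 0.003, 0.008, 0.71]
contact_force: [1.0, 0.3, -1.3]
width: 0.0425
t: 14.62
tcp_pos: [0.4504, -0.3642, 0.1699]
ee_rot: [-0.702, 0.009, 0.01, 0.712]
contact_force: [-0.0, 0.6, -1.7]
width: 0.0424
t 14.62 tcp [ 0.4504 -0.3642  0.1699] yaw x 0.08 tilt [-0.0259  0.0151] w 0.0424 F [-0.   0.6 -1.7] q6 -0.72
togo cm [ 1.14 10.62 -0.84]
```

```bash
python3 -m jog '{"xyz":[[0.9,0,-0.7],[0,2,0],[0,2.5,0],[0,2,0],[0,1,0],[0,0,0]],"rotation":[[-0.9,0,-1.5],[0,0,0],[0,0,0],[0,0,0],[0,0,0],[0,0,0]],"hand":[3.5,3.5,3.5,3.5,3.5,3.5]}'
python3 g.py .459 -.371 .0634
```

```text
t: 15.12
tcp_pos: [0.4606, -0.3636, 0.0889]
ee_rot: [-0.707, -0.002, 0.002, 0.708]
contact_force: [0.7, 0.5, -0.6]
width: 0.0423
t 15.12 tcp [ 0.4606 -0.3636  0.0889] yaw x 0.35 tilt [0.0004 0.0014] w 0.0423 F [ 0.7  0.5 -0.6] q6 -0.72
togo cm [-0.17  2.55 -0.74]
```

```bash
python3 -m jog '{"xyz":[[0,0.9,-0.6],[0,0.8,0],[0,0.4,0],[0,0.2,0],[0,0,0]],"rotation":[[0,0,0],[0,0,0],[0,0,0],[0,0,0],[0,0,0]],"hand":[3.5,3.5,3.5,3.5,3.5]}'
python3 g.py .459 -.371 .0634
python3 -m jog '{"xyz":[[0,0.15,0],[0,0.1,0],[0,0,0]],"rotation":[[0,0,0],[0,0,0],[0,0,0]],"hand":[3.5,3.5,3.5]}'
python3 g.py
```

```text
t: 15.53
tcp_pos: [0.4619, -0.369, 0.0661]
ee_rot: [-0.707, -0.004, 0.002, 0.707]
contact_force: [0.1, -0.2, -1.1]
width: 0.0424
t 15.53 tcp [ 0.4619 -0.369   0.0661] yaw x 0.47 tilt [0.002  0.0003] w 0.0424 F [ 0.1 -0.2 -1.1] q6 -0.73
togo cm [-0.29  0.27 -0.2 ]
t: 15.78
tcp_pos: [0.4622, -0.3695, 0.0646]
ee_rot: [0.707, 0.004, -0.002, -0.707]
contact_force: [0.4, 0.1, -1.0]
width: 0.0425
t 15.78 tcp [ 0.4622 -0.3695  0.0646] yaw x 0.45 tilt [ 0.0032 -0.0008] w 0.0425 F [ 0.4  0.1 -1. ] q6 -0.73
```

```bash
for i in 1; do python3 -m jog '{"xyz":[[0,0.2,0],[0,0,0]],"rotation":[[0,0,0],[0,0,0]],"hand":[3.5,3.5]}'; python3 -m jog '{"xyz":[[0,0.2,0],[0,0,0]],"rotation":[[0,0,0],[0,0,0]],"hand":[3.5,3.5]}'; done
```

```text
t: 15.95
tcp_pos: [0.4624, -0.3697, 0.063]
ee_rot: [0.708, 0.004, -0.001, -0.707]
contact_force: [-1.4, -0.2, -1.0]
width: 0.0422
t: 16.12
tcp_pos: [0.4625, -0.3697, 0.061]
ee_rot: [0.708, 0.004, -0.001, -0.707]
contact_force: [0.4, -0.5, -1.2]
width: 0.0421
```

```bash
python3 -m jog '{"xyz":[[0,0.2,0],[0,0,0]],"rotation":[[0,0,0],[0,0,0]],"hand":[3.5,3.5]}'; python3 -m jog '{"xyz":[[0,0.2,0],[0,0,0]],"rotation":[[0,0,0],[0,0,0]],"hand":[3.5,3.5]}'; python3 g.py; python3 -c "
from h import *
im=snap('scene','s2');cv2.imwrite('pics/s2c.png',cv2.resize(im[100:250,130:290,::-1],None,fx=4,fy=4,interpolation=cv2.INTER_CUBIC))"
```

```text
t: 16.28
tcp_pos: [0.4629, -0.3704, 0.0604]
ee_rot: [0.708, 0.005, -0.001, -0.706]
contact_force: [-0.6, 0.0, -0.5]
width: 0.0424
t: 16.45
tcp_pos: [0.4633, -0.3711, 0.0605]
ee_rot: [0.709, 0.005, -0.0, -0.705]
contact_force: [0.3, -0.4, -0.9]
width: 0.0422
t 16.45 tcp [ 0.4633 -0.3711  0.0605] yaw x 0.44 tilt [ 0.0064 -0.005 ] w 0.0422 F [ 0.3 -0.4 -0.9] q6 -0.73
```

View pics/s2c.png

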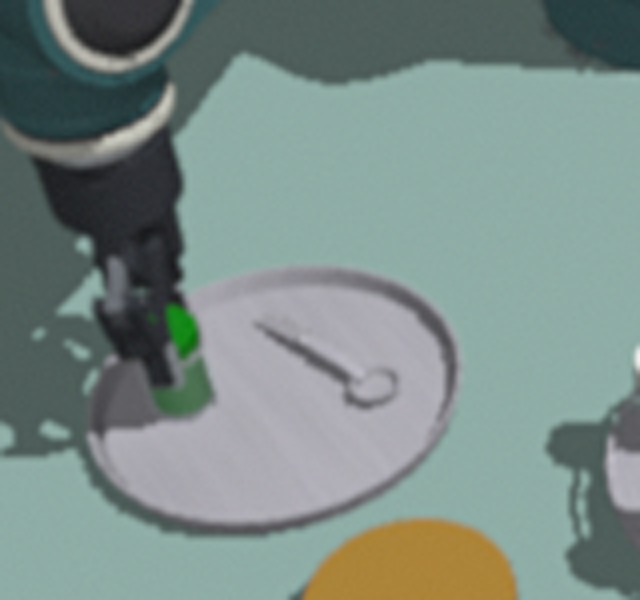

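```bash
python3 -m jog '{"xyz":[[0,0,0],[0,0,0],[0,0,0],[0,-1,0],[0,-3,0],[0,-4,0],[0,-4,0],[0,-3,0]],"rotation":[[0,0,0],[0,0,0],[0,0,0],[0,0,0],[0,0,0],[0,0,0],[0,0,0],[0,0,0]],"hand":[6.5,6.5,6.5,6.5,6.5,6.5,6.5,6.5]}'
python3 -m jog '{"xyz":[[1.5,0,3.5],[1.5,0,3.5],[1.5,0,3.5],[1.5,0,3.5],[1.5,0,3.5],[1.5,0,3.5],[1.5,0,3.5],[1.5,0,3.5]],"rotation":[[0,0,0],[0,0,0],[0,0,0],[0,0,0],[0,0,0],[0,0,0],[0,0,0],[0,0,0]],"hand":[6.5,6.5,6.5,6.5,6.5,6.5,6.5,6.5]}'
python3 -m jog '{"xyz":[[1.5,0,3.5],[1.5,0,3.5],[1.5,0,3.5],[1,0,1.5],[0,0,0]],"rotation":[[0,0,0],[0,0,0],[0,0,0],[0,0,0],[0,0,0]],"hand":[6.5,6.5,6.5,6.5,6.5]}'
python3 g.py .654 .051 .067
```

```text
t: 17.17
tcp_pos: [0.4597, -0.368, 0.2088]
ee_rot: [-0.705, -0.001, 0.004, 0.709]
contact_force: [1.0, 0.2, 0.7]
width: 0.0652
t: 17.83
tcp_pos: [0.5812, -0.0828, 0.2265]
ee_rot: [0.709, 0.003, 0.005, -0.705]
contact_force: [0.9, -0.8, 0.1]
width: 0.0649
t: 18.25
tcp_pos: [0.639, 0.0506, 0.2304]
ee_rot: [0.709, 0.006, 0.004, -0.705]
contact_force: [0.4, -0.1, -0.8]
width: 0.0652
t 18.25 tcp [0.639  0.0506 0.2304] yaw x 0.16 tilt [ 0.0144 -0.0049] w 0.0652 F [ 0.4 -0.1 -0.8] q6 0.04
togo cm [ 1.26 16.36  0.12]
```

```bash
python3 -m jog '{"xyz":[[1.3,0,0],[0,3,0],[0,3,0],[0,3,0],[0,1.5,0],[0,0,0]],"rotation":[[0.3,0,0.8],[0,0,0],[0,0,0],[0,0,0],[0,0,0],[0,0,0]],"hand":[6.5,6.5,6.5,6.5,6.5,6.5]}'
python3 g.py .654 .051 .067
```

```text
t: 18.75
tcp_pos: [0.6531, 0.0511, 0.1274]
ee_rot: [-0.707, -0.004, 0.0, 0.707]
contact_force: [-0.1, 1.0, -0.4]
width: 0.0652
t 18.75 tcp [0.6531 0.0511 0.1274] yaw x 0.33 tilt [0.005  0.0004] w 0.0652 F [-0.1  1.  -0.4] q6 0.03
togo cm [ 0.06  6.04 -0.01]
```

```bash
python3 -m jog '{"xyz":[[0,2,0],[0,2,0],[0,1.5,0],[0,0.7,0],[0,0,0]],"rotation":[[0,0,0.3],[0,0,0],[0,0,0],[0,0,0],[0,0,0]],"hand":[6.5,6.5,6.5,6.5,6.5]}'
python3 g.py .654 .051 .067
python3 -m jog '{"xyz":[[0,0,0],[0,0,0],[0,0,0],[0,0,0],[0,0,0],[0,0,0]],"rotation":[[0,0,0],[0,0,0],[0,0,0],[0,0,0],[0,0,0],[0,0,0]],"hand":[3.5,3.5,3.5,3.5,3.5,3.5]}'
python3 g.py
```

```text
t: 19.17
tcp_pos: [0.6543, 0.0492, 0.069]
ee_rot: [-0.707, -0.003, 0.0, 0.707]
contact_force: [-0.6, -0.7, -0.0]
width: 0.0651
t 19.17 tcp [0.6543 0.0492 0.069 ] yaw x 0.24 tilt [0.0037 0.0002] w 0.0651 F [-0.6 -0.7 -0. ] q6 0.03
togo cm [-0.03  0.2   0.18]
t: 19.67
tcp_pos: [0.656, 0.049, 0.0743]
ee_rot: [-0.707, -0.005, -0.002, 0.707]
contact_force: [-0.2, 0.0, -1.0]
width: 0.0428
t 19.67 tcp [0.656  0.049  0.0743] yaw x 0.23 tilt [0.0089 0.0004] w 0.0428 F [-0.2  0.  -1. ] q6 0.03
```

```bash
python3 -m jog '{"xyz":[[0,-0.5,0],[0,-1,0],[0,-2.5,0],[0,-3,0],[0,-3,0],[0,-2,0],[0,0,0]],"rotation":[[0,0,0],[0,0,0],[0,0,0],[0,0,0],[0,0,0],[0,0,0],[0,0,0]],"hand":[3.5,3.5,3.5,3.5,3.5,3.5,3.5]}'
python3 -m jog '{"xyz":[[-0.8,0,-2],[-1.3,0,-3.5],[-1.3,0,-3.5],[-1.3,0,-3.5],[-1.3,0,-3.5],[-1.3,0,-3.5],[-1.3,0,-3.5],[-1.3,0,-3.5]],"rotation":[[0,0,0],[0,0,0],[0,0,0],[0,0,0],[0,0,0],[0,0,0],[0,0,0],[0,0,0]],"hand":[3.5,3.5,3.5,3.5,3.5,3.5,3.5,3.5]}'
python3 -m jog '{"xyz":[[-0.8,0,-3],[-0.8,0,-2.5],[0,0,-1],[0,0,0],[0,0,0]],"rotation":[[0,0,0],[0,0,0],[0,0,0],[0,0,0],[0,0,0]],"hand":[3.5,3.5,3.5,3.5,3.5]}'
python3 g.py .529 -.301 .06
```

```text
t: 20.25
tcp_pos: [0.6538, 0.0491, 0.2027]
ee_rot: [-0.707, -0.004, -0.001, 0.707]
contact_force: [-0.2, 0.1, -0.4]
width: 0.0428
t: 20.92
tcp_pos: [0.5533, -0.2199, 0.2035]
ee_rot: [-0.706, -0.009, 0.001, 0.708]
contact_force: [1.3, 1.0, -0.9]
width: 0.0429
t: 21.33
tcp_pos: [0.5331, -0.2938, 0.2022]
ee_rot: [-0.707, -0.006, -0.001, 0.708]
contact_force: [0.2, 1.0, -1.1]
width: 0.0431
t 21.33 tcp [ 0.5331 -0.2938  0.2022] yaw x 0.42 tilt [0.0093 0.0015] w 0.0431 F [ 0.2  1.  -1.1] q6 -0.56
togo cm [-0.55 14.21 -0.73]
```

```bash
python3 -m jog '{"xyz":[[-0.5,0,-0.7],[0,3,0],[0,3,0],[0,3,0],[0,2,0],[0,0.5,0],[0,0,0]],"rotation":[[0,0,0.5],[0,0,0],[0,0,0],[0,0,0],[0,0,0],[0,0,0],[0,0,0]],"hand":[3.5,3.5,3.5,3.5,3.5,3.5,3.5]}'
python3 g.py .529 -.301 .06
```

```text
t: 21.92
tcp_pos: [0.5302, -0.2956, 0.0849]
ee_rot: [-0.707, -0.006, 0.005, 0.707]
contact_force: [0.2, -0.6, -1.5]
width: 0.0427
t 21.92 tcp [ 0.5302 -0.2956  0.0849] yaw x 0.9 tilt [0.0007 0.0004] w 0.0427 F [ 0.2 -0.6 -1.5] q6 -0.57
togo cm [-0.13  2.49 -0.54]
```

```bash
python3 -m jog '{"xyz":[[0,1,-0.5],[0,1,0],[0,0.6,0],[0,0.2,0],[0,0,0]],"rotation":[[0,0,0],[0,0,0],[0,0,0],[0,0,0],[0,0,0]],"hand":[3.5,3.5,3.5,3.5,3.5]}'
python3 -m jog '{"xyz":[[0,0.2,0],[0,0,0]],"rotation":[[0,0,0],[0,0,0]],"hand":[3.5,3.5]}'
python3 -m jog '{"xyz":[[0,0.2,0],[0,0,0]],"rotation":[[0,0,0],[0,0,0]],"hand":[3.5,3.5]}'
python3 -m jog '{"xyz":[[0,0.2,0],[0,0,0]],"rotation":[[0,0,0],[0,0,0]],"hand":[3.5,3.5]}'
python3 g.py .529 -.301 .06
```

```text
t: 22.33
tcp_pos: [0.5323, -0.301, 0.0585]
ee_rot: [0.708, 0.008, -0.005, -0.706]
contact_force: [0.1, 0.6, -1.4]
width: 0.0428
t: 22.5
tcp_pos: [0.5326, -0.3013, 0.0571]
ee_rot: [0.708, 0.008, -0.004, -0.706]
contact_force: [0.7, -0.0, -1.3]
width: 0.0423
t: 22.67
tcp_pos: [0.5328, -0.3015, 0.0557]
ee_rot: [0.708, 0.008, -0.004, -0.706]
contact_force: [0.1, -0.0, -1.1]
width: 0.0428
t: 22.83
tcp_pos: [0.533, -0.3016, 0.0539]
ee_rot: [0.708, 0.008, -0.004, -0.706]
contact_force: [0.5, -0.2, -1.4]
width: 0.0431
t 22.83 tcp [ 0.533  -0.3016  0.0539] yaw x 1.0 tilt [ 0.0065 -0.0035] w 0.0431 F [ 0.5 -0.2 -1.4] q6 -0.57
togo cm [-0.39 -0.61  0.07]
```

```bash
python3 -m jog '{"xyz":[[0,0.2,0],[0,0,0]],"rotation":[[0,0,0.3],[0,0,0]],"hand":[3.5,3.5]}'
python3 -m jog '{"xyz":[[0,0.2,0],[0,0,0]],"rotation":[[0,0,0],[0,0,0]],"hand":[3.5,3.5]}'
python3 -m jog '{"xyz":[[0,0.2,0],[0,0,0]],"rotation":[[0,0,0],[0,0,0]],"hand":[3.5,3.5]}'
python3 g.py .529 -.301 .06
```

```text
t: 23.0
tcp_pos: [0.533, -0.3017, 0.0519]
ee_rot: [0.708, 0.007, -0.006, -0.706]
contact_force: [-0.9, -0.5, -1.1]
width: 0.0427
t: 23.17
tcp_pos: [0.5336, -0.3022, 0.0513]
ee_rot: [0.709, 0.007, -0.005, -0.705]
contact_force: [-0.8, 0.5, -1.4]
width: 0.0428
t: 23.33
tcp_pos: [0.5341, -0.3027, 0.0515]
ee_rot: [0.709, 0.007, -0.005, -0.705]
contact_force: [-0.0, 0.1, -0.9]
width: 0.043
t 23.33 tcp [ 0.5341 -0.3027  0.0515] yaw x 1.01 tilt [ 0.0034 -0.0064] w 0.043 F [-0.   0.1 -0.9] q6 -0.57
togo cm [-0.5  -0.86  0.18]
```

```bash
python3 -m jog '{"xyz":[[0,0,0],[0,0,0],[0,0,0],[0,-1,0],[0,-3,0],[0,-4,0],[0,-4,0],[0,-3,0]],"rotation":[[0,0,0],[0,0,0],[0,0,0],[0,0,0],[0,0,0],[0,0,0],[0,0,0],[0,0,0]],"hand":[6.5,6.5,6.5,6.5,6.5,6.5,6.5,6.5]}'
python3 -m jog '{"xyz":[[0.2,0,3.5],[0.2,0,3.5],[0.2,0,3.5],[0.2,0,3.5],[0.2,0,3.5],[0.2,0,3],[0.1,0,2],[0,0,0]],"rotation":[[0,0,0],[0,0,0],[0,0,0],[0,0,0],[0,0,0],[0,0,0],[0,0,0],[0,0,0]],"hand":[6.5,6.5,6.5,6.5,6.5,6.5,6.5,6.5]}'
python3 g.py .547 -.061 .067; python3 -c "
from h import *
snap('top','top2');im=snap('wrist','w7')"
```

```text
t: 24.0
tcp_pos: [0.5308, -0.3, 0.2]
ee_rot: [-0.707, -0.003, 0.009, 0.707]
contact_force: [0.8, -0.2, -0.0]
width: 0.0651
t: 24.67
tcp_pos: [0.541, -0.0676, 0.2158]
ee_rot: [0.709, 0.007, -0.002, -0.705]
contact_force: [-0.5, -0.4, 0.0]
width: 0.0653
t 24.67 tcp [ 0.541  -0.0676  0.2158] yaw x 0.75 tilt [ 0.008  -0.0056] w 0.0653 F [-0.5 -0.4  0. ] q6 -0.18
togo cm [ 0.49 14.88  0.74]
```

View pics/w7.png

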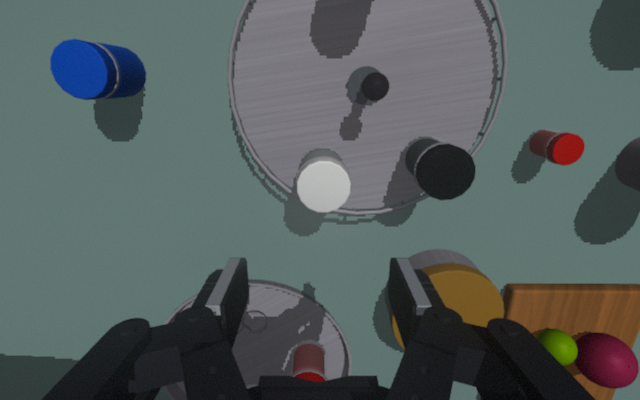

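```bash
python3 - <<'E'
from h import *
for u,v in((324,185),(443,171),(375,86)):print(px2w('wrist','w7',u,v,.086))
E
python3 -m jog '{"xyz":[[0.4,0,0.7],[0,3,0],[0,3,0],[0,2.5,0],[0,1,0],[0,0,0]],"rotation":[[0.3,-0.7,0.5],[0,0,0],[0,0,0],[0,0,0],[0,0,0],[0,0,0]],"hand":[6.5,6.5,6.5,6.5,6.5,6.5]}'
python3 g.py .547 -.061 .067
```

```text
[ 0.5471 -0.0595  0.086 ]
[ 0.6379 -0.0474  0.086 ]
[0.5816 0.0137 0.086 ]
t: 25.27
tcp_pos: [0.547, -0.0665, 0.1203]
ee_rot: [0.707, 0.008, -0.008, -0.707]
contact_force: [0.1, 1.4, -0.4]
width: 0.0651
t 25.27 tcp [ 0.547  -0.0665  0.1203] yaw x 1.29 tilt [ 0.0007 -0.0012] w 0.0651 F [ 0.1  1.4 -0.4] q6 -0.19
togo cm [0.01 5.32 0.55]
```

```bash
python3 -m jog '{"xyz":[[0,1,0.6],[0,2,0],[0,1.5,0],[0,0.8,0],[0,0,0]],"rotation":[[0,1.3,0],[0,0,0],[0,0,0],[0,0,0],[0,0,0]],"hand":[6.5,6.5,6.5,6.5,6.5]}'
python3 g.py .547 -.06 .067
python3 -m jog '{"xyz":[[0,0,0],[0,0,0],[0,0,0],[0,0,0],[0,0,0],[0,0,0]],"rotation":[[0,0,0],[0,0,0],[0,0,0],[0,0,0],[0,0,0],[0,0,0]],"hand":[3.5,3.5,3.5,3.5,3.5,3.5]}'
python3 g.py
python3 -m jog '{"xyz":[[0,-0.5,0],[0,-1,0],[0,-2.5,0],[0,-3,0],[0,-3,0],[0,-2,0],[0,0,0]],"rotation":[[0,0,0],[0,0,0],[0,0,0],[0,0,0],[0,0,0],[0,0,0],[0,0,0]],"hand":[3.5,3.5,3.5,3.5,3.5,3.5,3.5]}'
python3 - <<'E'
from h import *
im=cv2.imread('pics/top2.png')[150:300,130:280]
cv2.imwrite('pics/t2c.png',cv2.resize(im,None,fx=4,fy=4,interpolation=cv2.INTER_CUBIC))
E
python3 g.py .46 .28 .19
```

```text
t: 25.68
tcp_pos: [0.5499, -0.0629, 0.0714]
ee_rot: [0.708, 0.0, 0.003, -0.707]
contact_force: [0.0, -0.5, 0.5]
width: 0.0649
t 25.68 tcp [ 0.5499 -0.0629  0.0714] yaw x -0.22 tilt [ 0.0042 -0.0015] w 0.0649 F [ 0.  -0.5  0.5] q6 -0.16
togo cm [-0.29  0.44  0.29]
t: 26.18
tcp_pos: [0.552, -0.0638, 0.0769]
ee_rot: [0.708, 0.002, 0.005, -0.706]
contact_force: [-0.6, 0.3, -1.1]
width: 0.0427
t 26.18 tcp [ 0.552  -0.0638  0.0769] yaw x -0.25 tilt [ 0.0091 -0.0022] w 0.0427 F [-0.6  0.3 -1.1] q6 -0.16
t: 26.77
tcp_pos: [0.5495, -0.0632, 0.2054]
ee_rot: [0.708, 0.001, 0.004, -0.706]
contact_force: [0.7, 0.5, -0.6]
width: 0.0433
t 26.77 tcp [ 0.5495 -0.0632  0.2054] yaw x -0.23 tilt [ 0.007  -0.0019] w 0.0433 F [ 0.7  0.5 -0.6] q6 -0.16
togo cm [-9.1   1.41 34.28]
```

View pics/t2c.png

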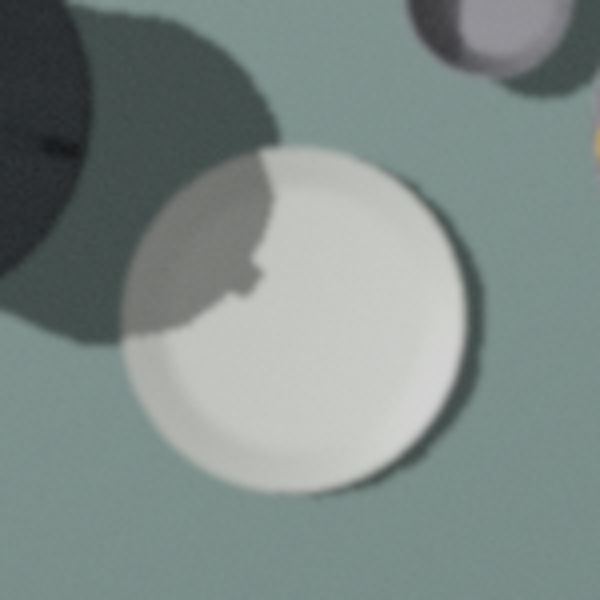

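```bash
python3 - <<'E'
from h import *
print('plate',px2w('top','top0',203.75,229.75,.017))
def tri(a,b):
    L=[]
    for n,f,(u,v) in(('top','top0',a),('scene','scene0',b)):
        p=px2w(n,f,u,v,0);q=px2w(n,f,u,v,.5);d=(q-p)/np.linalg.norm(q-p);L.append((p,d))
    A=sum(np.eye(3)-np.outer(d,d) for p,d in L);b=sum((np.eye(3)-np.outer(d,d))@p for p,d in L)
    return np.linalg.solve(A,b)
print('knob',tri((97,240),(537,154)),'pothandle',tri((107,198),(545,130)))
E
python3 -m jog '{"xyz":[[-0.5,0,2],[-0.9,0,3.5],[-0.9,0,3.5],[-0.9,0,3.5],[-0.9,0,3.5],[-0.9,0,3.5],[-0.9,0,3.5],[-0.9,0,3.5]],"rotation":[[0,0,0.4],[0,0,0],[0,0,0],[0,0,0],[0,0,0],[0,0,0],[0,0,0],[0,0,0]],"hand":[3.5,3.5,3.5,3.5,3.5,3.5,3.5,3.5]}'
python3 g.py .422 .325 .19; python3 -c "
from h import *
im=snap('wrist','w8')"
```

```text
plate [0.461  0.3232 0.017 ]
knob [0.43432172 0.59151127 0.03857347] pothandle [0.53348196 0.50098514 0.1937382 ]
t: 27.43
tcp_pos: [0.4803, 0.2067, 0.2064]
ee_rot: [0.708, -0.004, 0.006, -0.706]
contact_force: [1.5, 0.4, -1.5]
width: 0.0427
t 27.43 tcp [0.4803 0.2067 0.2064] yaw x -0.79 tilt [ 0.0036 -0.0037] w 0.0427 F [ 1.5  0.4 -1.5] q6 0.37
togo cm [-5.99  1.58 11.76]
```

View pics/w8.png

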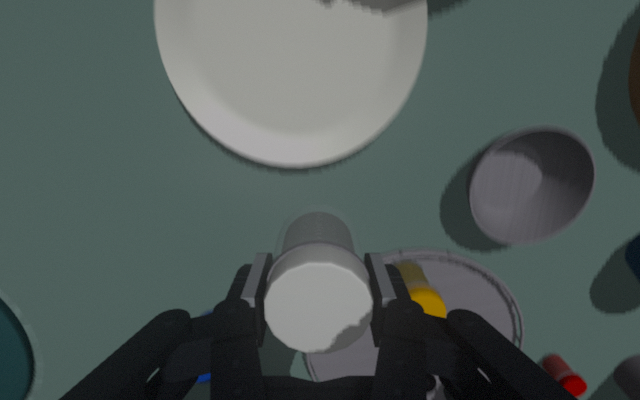

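```bash
python3 - <<'E'
from h import *
from scipy.optimize import least_squares as ls
Q=np.array([px2w('wrist','w8',u,v,.017)[:2] for u,v in((155,20),(428,38),(290,168),(185,102),(391,112))])
r=ls(lambda c:np.hypot(*(Q-c).T)-.112,[.46,.32]);print(r.x,r.fun*1000)
E
python3 -m jog '{"xyz":[[-1.5,0,3],[-1.5,0,3],[-1.5,0,3],[-1.2,0,2],[0,0,0.8],[0,0,0],[0,0,0]],"rotation":[[0,-0.8,0],[0,0,0],[0,0,0],[0,0,0],[0,0,0],[0,0,0],[0,0,0]],"hand":[3.5,3.5,3.5,3.5,3.5,3.5,3.5]}'
python3 g.py .422 .325 .1
```

```text
[0.46116988 0.33052938] [ 0.00842875  1.86445774  3.18942115 -1.74110481 -4.01743358]
t: 28.07
tcp_pos: [0.416, 0.3368, 0.204]
ee_rot: [0.708, 0.003, -0.003, -0.706]
contact_force: [-0.5, -0.6, -0.7]
width: 0.0428
t 28.07 tcp [0.416  0.3368 0.204 ] yaw x 0.5 tilt [ 0.0005 -0.0029] w 0.0428 F [-0.5 -0.6 -0.7] q6 0.63
togo cm [ 0.58 10.4  -1.16]
```

```bash
python3 -m jog '{"xyz":[[0.6,0,-1],[0,3,0],[0,3,0],[0,3,0],[0,2,0],[0,0.5,0],[0,0,0]],"rotation":[[0,0.5,0],[0,0,0],[0,0,0],[0,0,0],[0,0,0],[0,0,0],[0,0,0]],"hand":[3.5,3.5,3.5,3.5,3.5,3.5,3.5]}'
python3 g.py .423 .327 .058
```

```text
t: 28.65
tcp_pos: [0.4287, 0.3167, 0.0865]
ee_rot: [0.708, -0.002, 0.005, -0.706]
contact_force: [-0.5, -0.1, -0.4]
width: 0.043
t 28.65 tcp [0.4287 0.3167 0.0865] yaw x -0.59 tilt [ 0.0045 -0.003 ] w 0.043 F [-0.5 -0.1 -0.4] q6 0.6
togo cm [-0.59  2.85  1.04]
```

```bash
python3 -m jog '{"xyz":[[-0.6,0,1.1],[0,1,0],[0,1,0],[0,0.5,0],[0,0,0]],"rotation":[[0,0,0],[0,0,0],[0,0,0],[0,0,0],[0,0,0]],"hand":[3.5,3.5,3.5,3.5,3.5]}'
python3 -m jog '{"xyz":[[0,0.2,0],[0,0,0]],"rotation":[[0,0,0],[0,0,0]],"hand":[3.5,3.5]}'
python3 g.py .423 .327 .056
```

```text
t: 29.07
tcp_pos: [0.4254, 0.3277, 0.0643]
ee_rot: [0.707, -0.001, 0.008, -0.707]
contact_force: [-0.1, 0.4, -1.5]
width: 0.0425
t: 29.23
tcp_pos: [0.4256, 0.3278, 0.0625]
ee_rot: [-0.707, 0.001, -0.008, 0.707]
contact_force: [0.2, 0.7, -1.6]
width: 0.0427
t 29.23 tcp [0.4256 0.3278 0.0625] yaw x -0.74 tilt [ 0.0094 -0.0001] w 0.0427 F [ 0.2  0.7 -1.6] q6 0.63
togo cm [-0.26  0.64 -0.08]
```

```bash
python3 -m jog '{"xyz":[[0,0.3,0],[0,0.2,0],[0,0,0]],"rotation":[[0,0,0.4],[0,0,0],[0,0,0]],"hand":[3.5,3.5,3.5]}'
python3 -m jog '{"xyz":[[0,0.2,0],[0,0,0]],"rotation":[[0,0,0],[0,0,0]],"hand":[3.5,3.5]}'
python3 -m jog '{"xyz":[[0,0.2,0],[0,0,0]],"rotation":[[0,0,0],[0,0,0]],"hand":[3.5,3.5]}'
python3 g.py .423 .327 .056
```

```text
t: 29.48
tcp_pos: [0.4259, 0.328, 0.0578]
ee_rot: [-0.707, 0.004, -0.005, 0.707]
contact_force: [-0.1, -0.7, -1.2]
width: 0.0424
t: 29.65
tcp_pos: [0.4261, 0.3281, 0.0559]
ee_rot: [-0.707, 0.003, -0.006, 0.707]
contact_force: [0.4, 1.2, -2.1]
width: 0.0424
t: 29.82
tcp_pos: [0.4266, 0.3286, 0.0563]
ee_rot: [-0.706, 0.003, -0.006, 0.708]
contact_force: [-0.7, -0.0, -1.3]
width: 0.0424
t 29.82 tcp [0.4266 0.3286 0.0563] yaw x -0.74 tilt [0.0039 0.0021] w 0.0424 F [-0.7 -0.  -1.3] q6 0.62
togo cm [-0.36  0.03 -0.17]
```

```bash
python3 -m jog '{"xyz":[[0,0,0],[0,0,0],[0,0,0],[0,-1,0],[0,-3,0],[0,-4,0],[0,-4,0],[0,-3,0]],"rotation":[[0,0,0],[0,0,0],[0,0,0],[0,0,0],[0,0,0],[0,0,0],[0,0,0],[0,0,0]],"hand":[6.5,6.5,6.5,6.5,6.5,6.5,6.5,6.5]}'
python3 -m jog '{"xyz":[[2,0,-3.2],[2,0,-3.2],[2,0,-3.2],[2,0,-3.2],[2,0,-3.2],[2,0,-3.2],[2,0,-2.5],[0,0,0]],"rotation":[[0,0,0],[0,0,0],[0,0,0],[0,0,0],[0,0,0],[0,0,0],[0,0,0],[0,0,0]],"hand":[6.5,6.5,6.5,6.5,6.5,6.5,6.5,6.5]}'
python3 g.py .569 .099 .067
```

```text
t: 30.48
tcp_pos: [0.4233, 0.3263, 0.2065]
ee_rot: [0.709, -0.007, 0.002, -0.705]
contact_force: [0.4, 0.1, -0.2]
width: 0.0653
t: 31.15
tcp_pos: [0.5666, 0.1005, 0.2245]
ee_rot: [-0.706, -0.002, -0.006, 0.708]
contact_force: [1.1, -0.8, 0.2]
width: 0.0647
t 31.15 tcp [0.5666 0.1005 0.2245] yaw x -0.34 tilt [0.0108 0.0027] w 0.0647 F [ 1.1 -0.8  0.2] q6 0.14
togo cm [ 0.07 15.75 -0.2 ]
```

```bash
python3 -m jog '{"xyz":[[0.1,0,-0.2],[0,3,0],[0,3,0],[0,3,0],[0,1,0],[0,0,0]],"rotation":[[0,0,0.6],[0,0,0],[0,0,0],[0,0,0],[0,0,0],[0,0,0]],"hand":[6.5,6.5,6.5,6.5,6.5,6.5]}'
python3 g.py .569 .099 .067
```

```text
t: 31.65
tcp_pos: [0.5683, 0.0988, 0.1262]
ee_rot: [-0.706, 0.002, -0.004, 0.708]
contact_force: [0.0, -0.5, 0.4]
width: 0.0649
t 31.65 tcp [0.5683 0.0988 0.1262] yaw x -0.44 tilt [0.0024 0.0037] w 0.0649 F [ 0.  -0.5  0.4] q6 0.13
togo cm [0.06 5.92 0.  ]
```

```bash
python3 -m jog '{"xyz":[[0,2,0],[0,2,0],[0,1.5,0],[0,0.5,0],[0,0,0]],"rotation":[[0,0,0.2],[0,0,0],[0,0,0],[0,0,0],[0,0,0]],"hand":[6.5,6.5,6.5,6.5,6.5]}'
python3 g.py .569 .099 .067
python3 -m jog '{"xyz":[[0,0,0],[0,0,0],[0,0,0],[0,0,0],[0,0,0],[0,0,0]],"rotation":[[0,0,0],[0,0,0],[0,0,0],[0,0,0],[0,0,0],[0,0,0]],"hand":[3.5,3.5,3.5,3.5,3.5,3.5]}'
python3 g.py
python3 -m jog '{"xyz":[[0,-0.5,0],[0,-1,0],[0,-2.5,0],[0,-3,0],[0,-3,0],[0,-2,0],[0,0,0]],"rotation":[[0,0,0],[0,0,0],[0,0,0],[0,0,0],[0,0,0],[0,0,0],[0,0,0]],"hand":[3.5,3.5,3.5,3.5,3.5,3.5,3.5]}'
python3 g.py .501 .325 .19
```

```text
t: 32.07
tcp_pos: [0.5703, 0.1018, 0.0727]
ee_rot: [-0.705, 0.0, -0.003, 0.709]
contact_force: [-0.2, 0.2, -0.1]
width: 0.0651
t 32.07 tcp [0.5703 0.1018 0.0727] yaw x -0.26 tilt [0.004  0.0049] w 0.0651 F [-0.2  0.2 -0.1] q6 0.13
togo cm [-0.13  0.56 -0.28]
t: 32.57
tcp_pos: [0.5724, 0.1027, 0.0794]
ee_rot: [-0.705, -0.002, -0.005, 0.709]
contact_force: [-0.2, -0.8, -1.8]
width: 0.0426
t 32.57 tcp [0.5724 0.1027 0.0794] yaw x -0.22 tilt [0.0103 0.0058] w 0.0426 F [-0.2 -0.8 -1.8] q6 0.13
t: 33.15
tcp_pos: [0.5698, 0.1016, 0.2075]
ee_rot: [-0.705, -0.001, -0.004, 0.709]
contact_force: [0.5, 0.2, -0.4]
width: 0.0429
t 33.15 tcp [0.5698 0.1016 0.2075] yaw x -0.23 tilt [0.0075 0.0054] w 0.0429 F [ 0.5  0.2 -0.4] q6 0.13
togo cm [-6.99  1.82 22.3 ]
```

```bash
python3 -m jog '{"xyz":[[-0.9,0,2.5],[-1,0,3.3],[-1,0,3.3],[-1,0,3.3],[-1,0,3.3],[-1,0,3.3],[-0.6,0,2.2],[0,0,0]],"rotation":[[0,0,0.4],[0,0,0],[0,0,0],[0,0,0],[0,0,0],[0,0,0],[0,0,0],[0,0,0]],"hand":[3.5,3.5,3.5,3.5,3.5,3.5,3.5,3.5]}'
python3 g.py .501 .325 .1
```

```text
t: 33.82
tcp_pos: [0.5025, 0.3209, 0.2103]
ee_rot: [-0.705, 0.002, -0.004, 0.709]
contact_force: [0.7, 0.0, -1.3]
width: 0.0427
t 33.82 tcp [0.5025 0.3209 0.2103] yaw x -0.54 tilt [0.0032 0.0054] w 0.0427 F [ 0.7  0.  -1.3] q6 0.53
togo cm [-0.19 11.03  0.35]
```

```bash
python3 -m jog '{"xyz":[[-0.1,0,0.8],[0,3,0],[0,3,0],[0,3,0],[0,2.2,0],[0,0.5,0],[0,0,0]],"rotation":[[-0.3,0,0],[0,0,0],[0,0,0],[0,0,0],[0,0,0],[0,0,0],[0,0,0]],"hand":[3.5,3.5,3.5,3.5,3.5,3.5,3.5]}'
python3 g.py .501 .325 .06
```

```text
t: 34.4
tcp_pos: [0.502, 0.3299, 0.0895]
ee_rot: [0.707, -0.002, 0.005, -0.707]
contact_force: [0.7, 0.1, -1.5]
width: 0.0428
t 34.4 tcp [0.502  0.3299 0.0895] yaw x -0.53 tilt [ 0.0046 -0.001 ] w 0.0428 F [ 0.7  0.1 -1.5] q6 0.55
togo cm [-0.11  2.95 -0.49]
```

```bash
python3 -m jog '{"xyz":[[-0.2,1,-0.5],[0,1,0],[0,0.6,0],[0,0.2,0],[0,0,0]],"rotation":[[0,0,0.3],[0,0,0],[0,0,0],[0,0,0],[0,0,0]],"hand":[3.5,3.5,3.5,3.5,3.5]}'
python3 -m jog '{"xyz":[[0,0.2,0],[0,0,0]],"rotation":[[0,0,0],[0,0,0]],"hand":[3.5,3.5]}'
python3 -m jog '{"xyz":[[0,0.2,0],[0,0,0]],"rotation":[[0,0,0],[0,0,0]],"hand":[3.5,3.5]}'
python3 g.py .501 .325 .06
```

```text
t: 34.82
tcp_pos: [0.5017, 0.3244, 0.0631]
ee_rot: [-0.707, 0.003, -0.005, 0.707]
contact_force: [0.1, -0.3, -2.1]
width: 0.0426
t: 34.98
tcp_pos: [0.5021, 0.3246, 0.0619]
ee_rot: [-0.707, 0.002, -0.005, 0.708]
contact_force: [0.1, -0.7, -1.9]
width: 0.0427
t: 35.15
tcp_pos: [0.5024, 0.3249, 0.0605]
ee_rot: [-0.706, 0.002, -0.005, 0.708]
contact_force: [-0.9, 0.3, -0.5]
width: 0.0429
t 35.15 tcp [0.5024 0.3249 0.0605] yaw x -0.61 tilt [0.0047 0.0021] w 0.0429 F [-0.9  0.3 -0.5] q6 0.54
togo cm [-0.14  0.05  0.01]
```

```bash
python3 -m jog '{"xyz":[[0,0.2,0],[0,0,0]],"rotation":[[0,0,0],[0,0,0]],"hand":[3.5,3.5]}'
python3 -m jog '{"xyz":[[0,0.2,0],[0,0,0]],"rotation":[[0,0,0],[0,0,0]],"hand":[3.5,3.5]}'
python3 -m jog '{"xyz":[[0,0.1,0],[0,0,0]],"rotation":[[0,0,0],[0,0,0]],"hand":[3.5,3.5]}'
```

```text
t: 35.32
tcp_pos: [0.5026, 0.3251, 0.0587]
ee_rot: [-0.706, 0.002, -0.006, 0.708]
contact_force: [0.9, -0.5, -2.1]
width: 0.0427
t: 35.48
tcp_pos: [0.5032, 0.3254, 0.0582]
ee_rot: [-0.706, 0.001, -0.006, 0.708]
contact_force: [-0.5, 0.1, -2.8]
width: 0.0428
t: 35.65
tcp_pos: [0.5035, 0.3256, 0.0579]
ee_rot: [-0.706, 0.001, -0.006, 0.708]
contact_force: [0.6, 0.7, -1.6]
width: 0.0426
```

Contact reached (~0.058 as predicted). Release, rise, back off and check.

```bash
python3 -m jog '{"xyz":[[0,0,0],[0,0,0],[0,0,0],[0,-1,0],[0,-3,0],[0,-4,0],[0,-4,0],[0,-3,0]],"rotation":[[0,0,0],[0,0,0],[0,0,0],[0,0,0],[0,0,0],[0,0,0],[0,0,0],[0,0,0]],"hand":[6,6,6,6,6,6,6,6]}'
python3 -m jog '{"xyz":[[-1,-1,0],[-1,-1,0],[-1,-1,0],[-1,-1,0],[0,-1,0],[0,0,0],[0,0,0]],"rotation":[[0,0,0],[0,0,0],[0,0,0],[0,0,0],[0,0,0],[0,0,0],[0,0,0]],"hand":[6,6,6,6,6,6,6]}'
python3 - <<'E'
from h import *
a=snap('wrist','w9');b=snap('scene','s9')
cv2.imwrite('pics/f.png',np.vstack([a[:280],b[80:280]])[:,:,::-1])
E
```

```text
t: 36.32
tcp_pos: [0.4994, 0.3233, 0.2069]
ee_rot: [0.708, -0.005, 0.002, -0.706]
contact_force: [0.6, 0.1, 0.1]
width: 0.06
t: 36.9
tcp_pos: [0.4567, 0.3242, 0.2703]
ee_rot: [-0.706, 0.002, -0.005, 0.708]
contact_force: [-0.2, -0.3, -0.3]
width: 0.06
```

View pics/f.png

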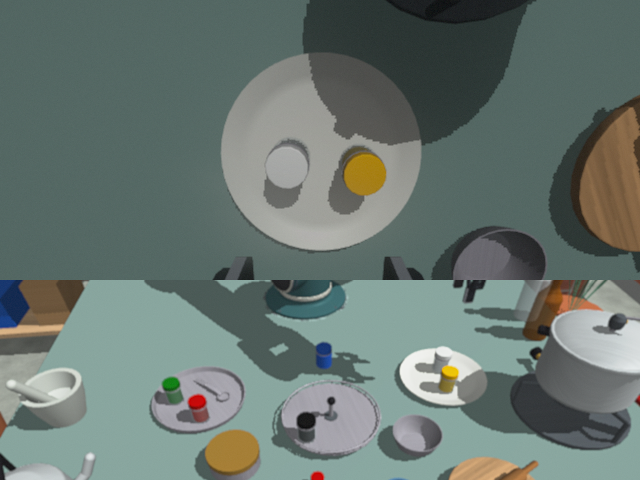

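```bash
python3 - <<'E'
from h import *
from scipy.optimize import least_squares as ls
Q=np.array([px2w('wrist','w9',u,v,.017)[:2] for u,v in((221,150),(421,150),(321,53),(318,250))])
r=ls(lambda c:np.hypot(*(Q-c[:2]).T)-c[2],[.46,.32,.112]);print(r.x,r.fun*1000)
for u,v in((287,167),(365,174)):
    p=px2w('wrist','w9',u,v,.068)[:2];print(p,np.hypot(*(p-r.x[:2])))
t=np.array([.469,-.311])
for n,(u,v) in dict(green=(172,183),red=(198,202)).items():
    p=px2w('scene','s9',u,v,.066)[:2];print(n,p,np.hypot(*(p-t)))
print('thali',px2w('scene','s9',198,199,.017),'black',px2w('scene','s9',307,220,.086))
E
```

```text
[0.4619156  0.32676817 0.11198475] [ 0.13829478  0.13385403 -0.15083322 -0.12131559]
[0.4279 0.332 ] 0.03441559787493356
[0.5045 0.3241] 0.042667901974047476
green [ 0.4686 -0.3673] 0.056301420941216054
red [ 0.5432 -0.2969] 0.07552780944791135
thali [ 0.4813 -0.313   0.017 ] black [ 0.6474 -0.0492  0.086 ]
```

All positions are within limits, so I'm handing in.

```bash
python3 -c "
from h import *
print(ctrl.finish_job(), ctrl.state()['t'])"
```

```text
the job is handed in; nothing more can be done
the job is handed in; nothing more can be done
```

Both settings are laid up and the job is handed in, after about 37 s of robot time. No verdict was reported. I moved the spoon first, then the green, red, white and yellow pots in turn; each pot went down to contact before I released it.

| Item | Dish | Distance from dish centre | Limit | Measured from |
|---|---|---|---|---|
| White pot | Plate | about 34 mm | 62 mm | Wrist camera, final view |
| Yellow pot | Plate | about 43 mm | 62 mm | Wrist camera, final view |
| Green pot | Thali | about 56 mm | 90 mm | Scene camera, final view |
| Red pot | Thali | about 65–75 mm | 90 mm | Scene camera, final view |
| Spoon handle point | Thali | about 42 mm | 90 mm | Wrist camera, before the pots were added |

In the final pictures all five pots stand upright, the spoon lies flat on the thali, and the black pot is on the carousel where I last measured it. The gripper was open and clear of everything at about 0.27 m height.

- **Camera disagreement:** the scene camera read up to about 12 mm larger in x than the wrist camera (thali centre 0.481 m against 0.469 m). The red pot's distance is therefore uncertain by about that much, but still inside its limit.
- **Force reading at set-down:** it did not clearly show the pots' weight being taken off. I judged contact by the arm stopping at about the expected height.
- **Upright and level angles:** I judged these by eye and did not measure them.

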